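# Feed a circuit module under the spring flap of a test jig

### The arm

A 6-joint arm with a two-finger parallel gripper is mounted at the origin on the work surface. World frame = base frame: x ahead of the robot, y to its left, z up, the work surface at z = 0. Lengths are in m, angles in degrees, forces in N, time in s.
With the tool pointing down it reaches from about 0.35 to 0.875 m from the base axis. Payload 4.2 kg.
Tool frame: the origin (TCP) lies at the very end of the fingers, on their centre line; the grasp point (between the pads) lies 19 mm behind it; z points along the fingers, y is the direction in which the jaws open and shut (so a half turn about z gives the same grasp; the last joint's range is limited). The gripper opens to 87 mm and grips with 3 to 60 N. Pads are 19 mm wide; open, the fingers measure 117 mm over their backs; the gripper's body (75 mm by 190 mm) begins 51 mm behind the grasp point.
Start: joints at [-50.214, 22.042, 0.453, 0, -68.411, -14.817], TCP at [0.264, -0.567, 0.223] pointing down, gripper open.
Joint ranges: [-179.83, 179.83], [-69.29, 118.12], [-61.27, 80.66], [-181.25, 117.63], [-171.15, -9.14], [-177.46, 177.46]. Speed limits (degrees/s): [159.86, 159.86, 180, 180, 180, 180].

### API

Orientations are given as a 3x3 rotation matrix whose columns are the frame's x, y, z axes.
In Python, from station import r, imaging gives the robot as it stands. The module is installed in compiled form; this text tells all that it offers.
- The arm moves only by the tool move_arm, never from a script. Its argument "motion" is one flat list of numbers, 7 for each row, row after row: the shift along the tool's x, y, z in units of 40 mm (1.0 is 40 mm), then the turn, a rotation vector about the tool's x, y, z in units of 5 degrees (1.0 is 5 degrees), then the gripper's target within -1 to 1 (shut at 1, half-way at 0, fully open at -1). In form: [dx, dy, dz, wx, wy, wz, gripper, dx, dy, dz, wx, wy, wz, gripper, ...]. A call has 1 to 20 rows; each row is the pose to reach, as a shift and turn from the pose measured when the call began, along the tool's axes at that moment; what a row does not reach only later rows make up. A row lasts 1/12 s, in which the tool goes at most 41.7 mm and 7.16 degrees, less where a joint would pass 70% of its speed; a pose out of reach is approached as far as the arm can. A call with a gripper value outside its range is refused whole. The fingers move at their own pace and stop on an object; the grip force is fixed at half the most. Time passes only in rows, so rows that repeat a pose let the fingers close. It gives the time, the measured TCP pose, the force and the opening at its end, in the units of the state.
- r.sense(): the state, without advancing time (a new reading comes with each control period).
- imaging.capture(name): name is "scene" or "side" or "wrist"; returns the picture (400x640x3 uint8, blue, green, red); there is no depth.
- imaging.camera_params(name): a dict with "intrinsics" (3x3 intrinsics, pixels), "world_from_camera" (4x4, takes a point from camera to world coordinates). Camera axes: x right, y down, z forward; pixel columns grow to the right and rows downward; lengths in m; the calibration is good to about 2 mm. A picture is of the moment at which its call begins: read the wrist's pose just before it. camera_params takes no time and is no camera call; for the wrist camera it gives the pose at the moment of the call.
- r.finish_job(): hands the job in, once; it reports no verdict.
The state is a dict: "time_s": time; "joints": joint angles; "joint_velocities": joint speeds; "effort": joint torques, N m; "tcp_pos": TCP position; "ee_rot": TCP orientation; "wrist_force": force on the tool from outside, world axes, zero at the start; "moment": the same for the moment, N m; "gripper_width": opening from 0.0 (shut) to 1.0 (fully open).
Only numpy, scipy, OpenCV 4.12 (cv2) and the standard library are available. Lean on these libraries where they do the work, as an engineer would, in place of code of your own. Each camera call takes 0.05 s, during which the arm holds its last target.

### The job

Load the circuit module into the test jig without picking it up: press the black treadle down with one fingertip so that the spring flap lifts, and while holding it open push the module along its lane with the other finger, under the flap and fully home against the end stop. Only then let the flap close onto the module, and move clear; leave the solder reel, parts bin and screwdriver where they are.

Things in the scene. Friction and masses are not known exactly. Their poses are not given: they have to be found in the camera images.
- jig: Fixed aluminium test jig: plate 235 x 135 mm, 20 mm thick (its top is the deck, 20 mm above the table). Origin: at table height below the middle of the lane and the front face of the flap's lip. x is the direction in which the module is pushed, y points from the lane to the treadle, z up. The plate spans x -170 to +65, y -39.5 to +95.5 mm. 'Jig x, y' below are in this frame.
- stop (a point): Middle of the top edge of the end stop's face, at jig x = +42 mm, y = 0: a steel bar 8 mm high across the lane, under the flap. The lane is 40 mm wide (jig y -20 to +20 mm), between two steel walls 4 mm thick and 6 mm high above the deck that run from jig x -140 to +50 mm.
- hinge (a point): Point on the flap's hinge axis at jig x = 0, y = +42 mm, 32 mm above the table. The 8 mm shaft runs along jig x between bearing blocks at x = -160 and +60 mm (tops 42 mm above the table). Flap (lane side) and treadle (other side) are one rocking piece: pressing the treadle down lifts the flap.
- flap (a joint): Flap angle, rad: 0 shut, 0.55 open limit; a spring closes it. At 0.30 the lip stands about 3 mm clear of the module's tongue, at 0.45 about 8 mm; resting on the tongue it reads 0.20. Pressed 23 mm beyond the shaft, the treadle needs about 2 N to start and 6 N when fully open.
- lip (a point): Middle of the lower edge of the flap's lip, front face (moves with the flap). Steel flap 52 x 58 x 3 mm over jig x 0 to +52, y +42 to -16 mm; the lip, 20 mm wide (jig y -10 to +10) and 4 mm thick, hangs from its front edge and when shut blocks the lane to 1.5 mm above the deck.
- pad (a point): Middle of the treadle's top (moves with it): ribbed black plate 130 x 46 x 4 mm over jig x -150 to -20, y +46 to +89 mm. Shut it slopes up away from the shaft by 19 degrees; at 0.45 rad it slopes down by 7 degrees and its top, 23 mm beyond the shaft, is about 11 mm above the deck. It can be pressed anywhere along its length and a fingertip can slide along it.
- module: Loose circuit module 78 x 36 mm, about 0.12 kg, lying in the lane. Origin: middle of its underside; x points to the flap. Front: green board tongue 50 mm long, 8 mm thick (x -11 to +39 mm). Rear: black connector block (x -39 to -11 mm), 36 mm wide, 30 mm high; its flat rear face is pushed. The block stays outside the flap: home, its rear is at jig x = -36 mm.
- module_front (a point): Middle of the front end of the module's tongue, 4 mm above its underside, 78 mm ahead of the block's rear face. Home, it touches the end stop at jig x = +42 mm.
- reel: Bystander: white solder reel standing on end, 60 mm across, 52 mm high; origin under its middle.
- bin: Bystander: open grey parts bin 100 x 75 x 35 mm; origin under its middle.
- screwdriver: Bystander: screwdriver about 170 mm long lying on the table.
Not all that is in view belongs to the job. Of the things that look like the module, the middle-sized one is meant.

How it is judged:
By the outcome, as a careful person would: the job done as asked, in the order asked, and still so for the second after the job is handed in, with the robot touching nothing.
It also fails if it takes over 45 s, if anything falls off the work surface, if the arm or the gripper's body presses on something with over 40 N, if the wrist force passes 120 N, or if a joint passes its speed limit or range.

## Working session

There is one attempt and no reset: what is moved stays moved. The work goes in short steps, Python scripts to look and compute and a tool call to move; the robot and the scene stay as the last step left them, time stands still between calls to the robot, and variables do not carry over. Pictures are saved under pics/ and viewed, and the job is handed in when it is done.

Besides the shell and the picture viewer there is one more tool, called after ">>>" as name(argument=value, ...) on one line, values as JSON. move_arm: Moves the arm, as the interface text tells. Its arguments: {"type":"object","properties":{"motion":{"type":"array","items":{"type":"number"}}},"required":["motion"]}

```bash
mkdir -p pics
python3 - <<'E'
from station import r, imaging
import cv2
s=r.sense(); print({k:s[k] for k in("time_s","tcp_pos","ee_rot","wrist_force","gripper_width")})
for n in("scene","side","wrist"):
    p=imaging.camera_params(n); print(n,p)
    cv2.imwrite(f"pics/{n}0.png",imaging.capture(n))
E
```

```text
{'time_s': 0.0, 'tcp_pos': array([ 0.26360825, -0.56600684,  0.22147516]), 'ee_rot': array([[-9.06600598e-01, -4.21988614e-01, -9.82482681e-04],
       [-4.21989752e-01,  9.06598502e-01,  1.95064219e-03],
       [ 6.75685326e-05,  2.18305100e-03, -9.99997615e-01]]), 'wrist_force': array([-0.0285993 , -0.76841811,  0.89265489]), 'gripper_width': 0.9969287236198364}
scene {'intrinsics': array([[472.88454568,   0.        , 318.97417283],
       [  0.        , 472.88454568, 189.03704674],
       [  0.        ,   0.        ,   1.        ]]), 'world_from_camera': array([[ 0.17098117,  0.52136151, -0.83603087,  1.42752058],
       [ 0.98506134, -0.10809698,  0.13404928, -0.08175766],
       [-0.02048428, -0.84646159, -0.53205561,  0.62383784],
       [ 0.        ,  0.        ,  0.        ,  1.        ]])}
side {'intrinsics': array([[415.15855785,   0.        , 320.49642263],
       [  0.        , 415.15855785, 203.00724204],
       [  0.        ,   0.        ,   1.        ]]), 'world_from_camera': array([[-0.80324059, -0.45026596,  0.38995528,  0.21277926],
       [-0.59565114,  0.60490905, -0.52847399,  0.48854572],
       [ 0.00206638, -0.65676907, -0.75408893,  0.72376203],
       [ 0.        ,  0.        ,  0.        ,  1.        ]])}
wrist {'intrinsics': array([[318.31225288,   0.        , 320.48643572],
       [  0.        , 318.31225288, 199.63473735],
       [  0.        ,   0.        ,   1.        ]]), 'world_from_camera': array([[-0.4230663 ,  0.86616078,  0.26604587,  0.1895861 ],
       [ 0.90609575,  0.40366438,  0.12667108, -0.60029548],
       [ 0.00232428,  0.29465329, -0.9556014 ,  0.38331108],
       [ 0.        ,  0.        ,  0.        ,  1.        ]])}
```

View pics/scene0.png

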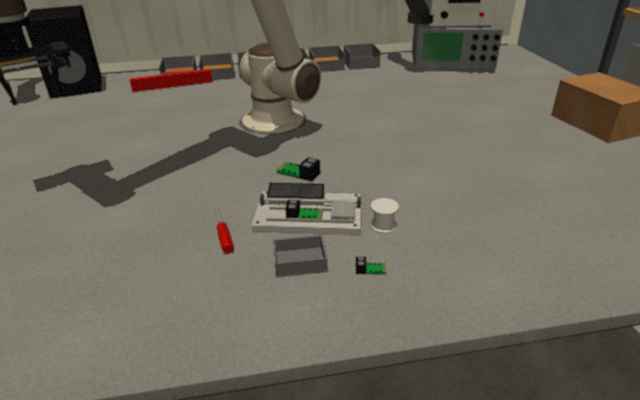

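View pics/side0.png

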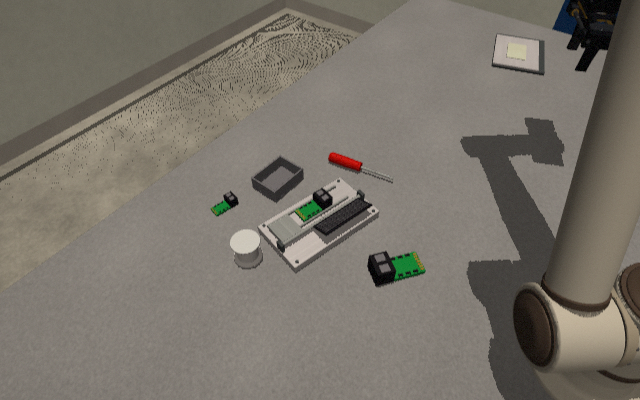

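View pics/wrist0.png

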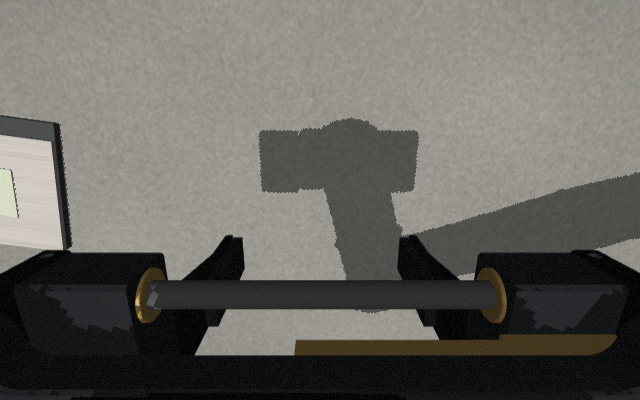

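The candidates are the module in the lane at scene (303,210), a larger one at (300,168) and a smaller one at (370,266). The one in the lane is middle-sized. I'll check it in a close crop.

Run:
```python
import cv2
a=cv2.imread("pics/scene0.png")[150:285,240:410]; cv2.imwrite("pics/sc_crop.png",cv2.resize(a,None,fx=4.5,fy=4.4,interpolation=cv2.INTER_CUBIC))
a=cv2.imread("pics/side0.png")[165:295,200:440]; cv2.imwrite("pics/sd_crop.png",cv2.resize(a,None,fx=3.3,fy=3.3,interpolation=cv2.INTER_CUBIC))
```

```text
(no output)
```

View pics/sc_crop.png

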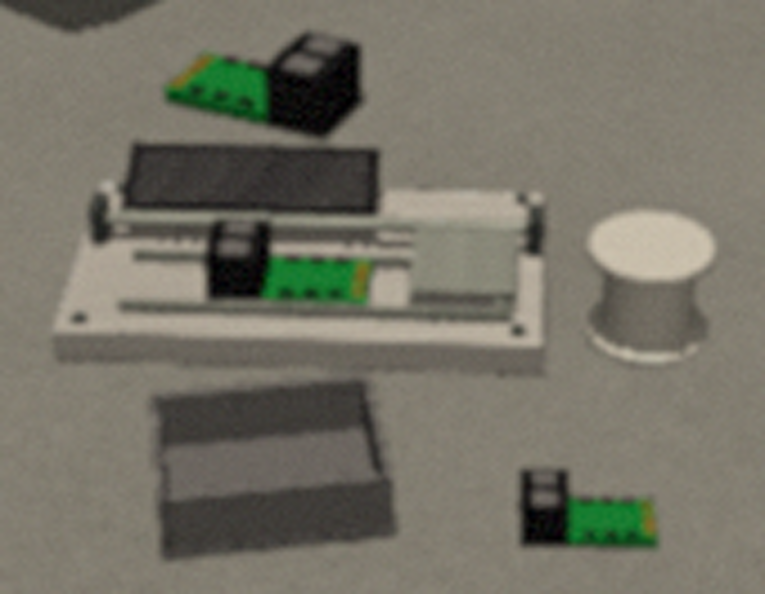

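View pics/sd_crop.png

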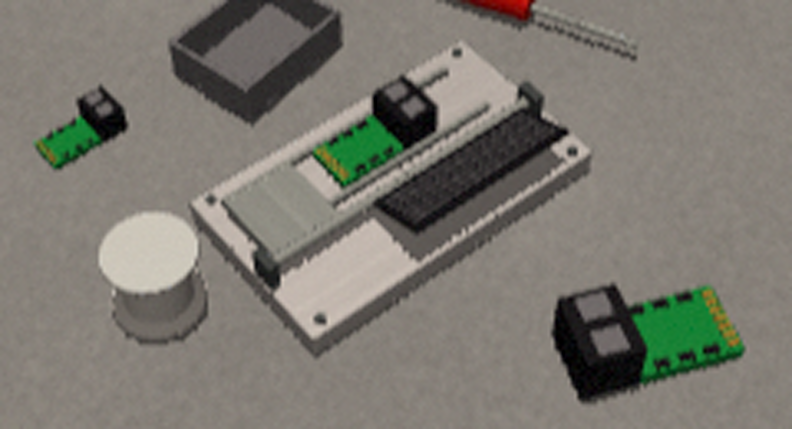

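The middle-sized module is the one in the lane, with its block on the left (world -y) and its tongue facing the flap. Next I'll do a rough jig fit from the deck corners, then get a wrist close-up.

```bash
cat > h.py <<'E'
import numpy as np
def ray(p,uv,z):
    K=p["intrinsics"];T=p["world_from_camera"]
    d=T[:3,:3]@np.linalg.inv(K)@np.array([uv[0],uv[1],1.]);o=T[:3,3]
    return o+d*(z-o[2])/d[2]
def proj(p,X):
    K=p["intrinsics"];T=p["world_from_camera"]
    c=T[:3,:3].T@(np.asarray(X)-T[:3,3]);q=K@c;return q[:2]/q[2]
def fit(J,W):
    J=np.array(J)[:,:2];W=np.array(W)[:,:2];a=J-J.mean(0);b=W-W.mean(0)
    th=np.arctan2((a[:,0]*b[:,1]-a[:,1]*b[:,0]).sum(),(a*b).sum())
    R=np.array([[np.cos(th),-np.sin(th)],[np.sin(th),np.cos(th)]])
    t=W.mean(0)-R@J.mean(0);return th,t,W-(J@R.T+t)
E
python3 - <<'E'
from h import *
from station import imaging
np.set_printoptions(precision=4,suppress=True)
sc=imaging.camera_params("scene");sd=imaging.camera_params("side")
f=lambda c:(200+c[0]/3.3-.35,165+c[1]/3.3-.35)
g=lambda c:(240+c[0]/4.5-.4,150+c[1]/4.4-.4)
J=[(.065,-.0395),(.065,.0955),(-.170,.0955),(-.170,-.0395)]
W=[ray(sd,f(c),.02) for c in[(193,205),(315,345),(590,153),(460,40)]]
print(fit(J,W),W)
W2=[ray(sc,g(c),.02) for c in[(545,345),(55,335)]]
J2=[J[0],J[3]];print(fit(J2,W2),W2)
E
```

```text
(np.float64(1.3313946637348897), array([0.5916, 0.0778]), array([[-0.0018, -0.0024],
       [-0.0005,  0.0008],
       [ 0.0014,  0.0024],
       [ 0.0009, -0.0008]])) [array([0.6436, 0.1292, 0.02  ]), array([0.5137, 0.1644, 0.02  ]), array([ 0.4599, -0.0623,  0.02  ]), array([ 0.5906, -0.0975,  0.02  ])]
(np.float64(1.336833900263632), array([0.596 , 0.0773]), array([[-0.0002, -0.001 ],
       [ 0.0002,  0.001 ]])) [array([0.6493, 0.1304, 0.02  ]), array([ 0.5953, -0.0962,  0.02  ])]
```

>>> move_arm(motion=[-0.3,0.25,0,0,0,-0.25,-1,-1,0.8,0.1,0,0,-0.7,-1,-1.8,1.5,0.1,0,0,-1.3,-1,-2.6,2.2,0.2,0,0,-2,-1,-3.4,2.9,0.2,0,0,-2.6,-1,-4.2,3.5,0.2,0,0,-3.2,-1,-5,4.2,0.2,0,0,-3.8,-1,-5.8,4.9,0.2,0,0,-4.4,-1,-6.6,5.6,0.3,0,0,-5,-1,-7.4,6.2,0.3,0,0,-5.6,-1,-8.2,6.9,0.3,0,0,-6.2,-1,-9,7.6,0.4,0,0,-6.8,-1,-9.8,8.3,0.4,0,0,-7.4,-1,-10.6,8.9,0.4,0,0,-8,-1,-11.4,9.6,0.5,0,0,-8.6,-1,-12.2,10.3,0.5,0,0,-9.2,-1,-13,11,0.5,0,0,-9.8,-1,-13.5,11.4,0.5,0,0,-10.2,-1,-13.7,11.55,0.5,0,0,-10.3,-1,-13.7,11.55,0.5,0,0,-10.3,-1])

```text
time_s: 1.82
tcp_pos: [0.5662, 0.0862, 0.2015]
ee_rot: [[-0.231, -0.973, -0.002], [-0.973, 0.231, 0.001], [-0.001, 0.002, -1.0]]
wrist_force: [-0.1, -0.4, -0.5]
gripper_width: 1.0
```

Run:
```python
from station import r, imaging
import cv2,pickle
s=r.sense(); print({k:s[k] for k in("time_s","tcp_pos","ee_rot","wrist_force")},abs(s["joint_velocities"]).max())
p=imaging.camera_params("wrist");im=imaging.capture("wrist");pickle.dump(p,open("w1.pkl","wb"))
cv2.imwrite("pics/wrist1.png",im);cv2.imwrite("pics/wrist1x.png",cv2.resize(im[0:260,140:540],None,fx=2,fy=2,interpolation=cv2.INTER_CUBIC))
```

```text
{'time_s': 1.8167, 'tcp_pos': array([0.56618384, 0.08622099, 0.20152323]), 'ee_rot': array([[-2.31137079e-01, -9.72919827e-01, -1.63147010e-03],
       [-9.72920880e-01,  2.31135330e-01,  1.19207005e-03],
       [-7.82698202e-04,  1.86282291e-03, -9.99997959e-01]]), 'wrist_force': array([-0.05493117, -0.41528118, -0.53854151])} 2.698670887809299
```

View pics/wrist1x.png

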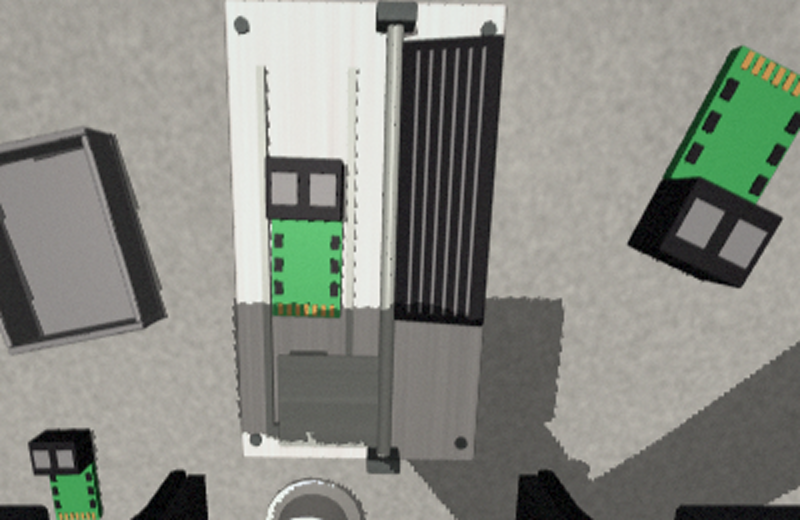

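The wrist view shows the jig squarely. Its deck corners in the crop are at (226,3), (506,5), (244,457) and (473,459). The block's rear top edge is at row ~158 and the tongue end at row ~316.

Run:
```python
from h import *
import pickle
np.set_printoptions(precision=4,suppress=True)
p=pickle.load(open("w1.pkl","rb"))
f=lambda c:(140+c[0]/2-.25,c[1]/2-.25)
J=[(-.170,-.0395),(-.170,.0955),(.065,-.0395),(.065,.0955)]
W=[ray(p,f(c),.02) for c in[(226,3),(506,5),(244,457),(473,459)]]
th,t,e=fit(J,W);print(np.degrees(th),t,e)
R=np.array([[np.cos(th),-np.sin(th)],[np.sin(th),np.cos(th)]])
for n,c,z in[("rearL",(267,158),.05),("rearR",(343,159),.05),("blkfrontL",(269,220),.05),("blkfrontR",(343,221),.05),("tipL",(271,316),.028),("tipR",(340,317),.028),("wall end",(262,66),.026),("wall end2",(353,67),.026),("treadTR",(504,37),.055),("treadBR",(483,325),.055),("shaft",(395,30),.036),("shaft2",(384,450),.036)]:
    print(n,R.T@(ray(p,f(c),z)[:2]-t))
```

```text
75.87195762950594 [0.5921 0.0769] [[-0.0009  0.0026]
 [ 0.0012  0.0009]
 [-0.0011 -0.0012]
 [ 0.0007 -0.0023]]
rearL [-0.0974 -0.0165]
rearR [-0.0975  0.0185]
blkfrontL [-0.0699 -0.0164]
blkfrontR [-0.07    0.0187]
tipL [-0.0204 -0.0197]
tipR [-0.0204  0.0168]
wall end [-0.14  -0.021]
wall end2 [-0.1402  0.0224]
treadTR [-0.1475  0.0877]
treadBR [-0.0221  0.0876]
shaft [-0.1539  0.0415]
shaft2 [0.0517 0.0416]
```

>>> move_arm(motion=[0.3,0.02,0.2,0,0,0,-0.38,0.8,0.05,0.6,0,0,0.05,-0.38,1.4,0.1,1,0,0,0.1,-0.38,2,0.15,1.5,0,0,0.15,-0.38,2.5,0.2,2,0,0,0.15,-0.38,2.9,0.2,2.5,0,0,0.15,-0.38,3.04,0.2,2.9,0,0,0.15,-0.38,3.04,0.2,3.1,0,0,0.15,-0.38,3.04,0.2,3.16,0,0,0.15,-0.38,3.04,0.2,3.16,0,0,0.15,-0.38,3.04,0.2,3.16,0,0,0.15,-0.38])

```text
time_s: 2.78
tcp_pos: [0.5295, -0.0316, 0.076]
ee_rot: [[-0.246, -0.969, -0.001], [-0.969, 0.246, 0.001], [-0.001, 0.001, -1.0]]
wrist_force: [-0.1, 0.3, 0.4]
gripper_width: 0.691
```

```bash
cat > look.py <<'E'
import sys,cv2,pickle
from station import r, imaging
from h import *
np.set_printoptions(precision=4,suppress=True)
tag=sys.argv[1]
s=r.sense(); print(s["time_s"],s["tcp_pos"],s["wrist_force"],s["gripper_width"]);print(s["ee_rot"])
th=np.radians(75.87);R=np.array([[np.cos(th),-np.sin(th)],[np.sin(th),np.cos(th)]]);t=np.array([.5921,.0769])
print("jig tcp",R.T@(s["tcp_pos"][:2]-t))
p=imaging.camera_params("wrist");pickle.dump(p,open(f"w{tag}.pkl","wb"))
w=imaging.capture("wrist");cv2.imwrite(f"pics/w{tag}.png",w)
a=imaging.capture("scene");b=imaging.capture("side")
cv2.imwrite(f"pics/s{tag}.png",np.vstack([cv2.resize(a[165:245,230:390],(800,300+0),interpolation=cv2.INTER_CUBIC),cv2.resize(b[165:285,240:400],(400,300),interpolation=cv2.INTER_CUBIC).repeat(2,axis=1)]) if 0 else np.hstack([cv2.resize(a[150:250,240:370],(390*1,300),interpolation=cv2.INTER_CUBIC),cv2.resize(b[160:280,245:400],(388,300),interpolation=cv2.INTER_CUBIC)]))
E
python3 look.py 2
```

```text
2.7833 [ 0.5295 -0.0316  0.076 ] [-0.1378  0.3467  0.4291] 0.6907789791513804
[[-0.2455 -0.9694 -0.0007]
 [-0.9694  0.2455  0.0011]
 [-0.0009  0.001  -1.    ]]
jig tcp [-0.1205  0.0343]
```

View pics/w2.png

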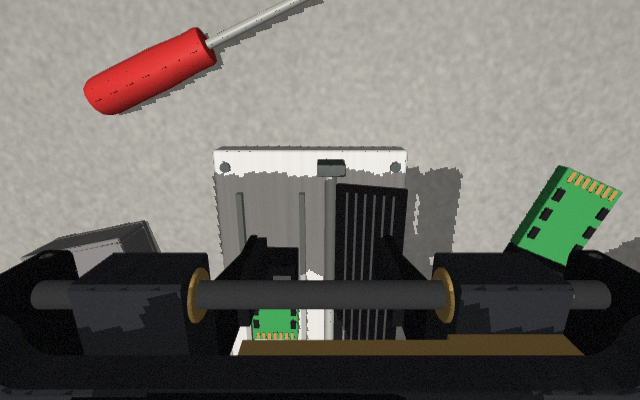

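View pics/s2.png

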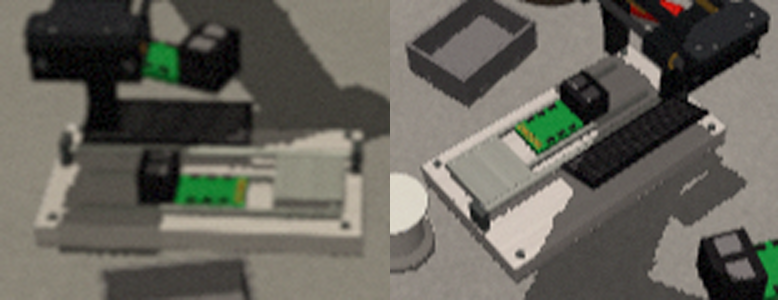

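```bash
python3 - <<'E'
from h import *
from station import r
import pickle
np.set_printoptions(precision=1,suppress=True)
p=pickle.load(open("w2.pkl","rb"));s=r.sense();R=s["ee_rot"]
for x in(.0095,-.0095):
  for y in(-.045,-.030,.030,.045): print(x,y,proj(p,s["tcp_pos"]+R@np.array([x,y,0])))
E
python3 -c "
import cv2;a=cv2.imread('pics/w2.png')[190:350,200:440];cv2.imwrite('pics/w2x.png',cv2.resize(a,None,fx=3.3,fy=3.3,interpolation=cv2.INTER_CUBIC)*1)"
```

```text
0.0095 -0.045 [237.6 238. ]
0.0095 -0.03 [264.8 238. ]
0.0095 0.03 [373.5 238.1]
0.0095 0.045 [400.7 238.1]
-0.0095 -0.045 [240.2 268.7]
-0.0095 -0.03 [266.5 268.7]
-0.0095 0.03 [371.9 268.7]
-0.0095 0.045 [398.2 268.7]
```

View pics/w2x.png

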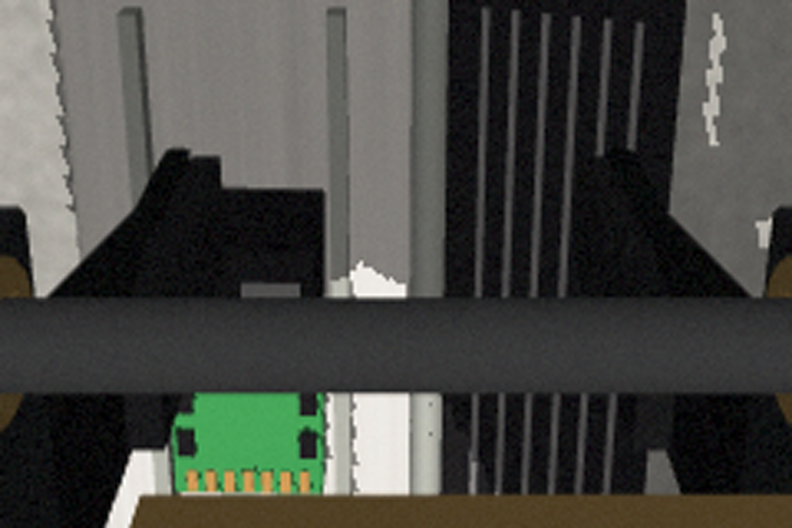

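Each fingertip is about 9 mm thick. The left one is over the lane centre, 13 mm behind the block, and the right one is about 22 mm beyond the shaft. Now I'll press down slowly.

>>> move_arm(motion=[0,0,0.15,0,0,0,-0.38,0,0,0.3,0,0,0,-0.38,0,0,0.45,0,0,0,-0.38,0,0,0.6,0,0,0,-0.38,0,0,0.7,0,0,0,-0.38,0,0,0.8,0,0,0,-0.38,0,0,0.88,0,0,0,-0.38,0,0,0.95,0,0,0,-0.38,0,0,1.01,0,0,0,-0.38,0,0,1.05,0,0,0,-0.38,0,0,1.08,0,0,0,-0.38,0,0,1.08,0,0,0,-0.38,0,0,1.08,0,0,0,-0.38])

```text
time_s: 4.02
tcp_pos: [0.5291, -0.0311, 0.033]
ee_rot: [[-0.245, -0.97, -0.001], [-0.97, 0.245, 0.001], [-0.001, 0.002, -1.0]]
wrist_force: [-3.1, 0.5, 4.1]
gripper_width: 0.693
```

```bash
python3 look.py 3
```

```text
4.0167 [ 0.5291 -0.0311  0.033 ] [-3.0569  0.4715  4.0937] 0.6927779323558849
[[-0.2451 -0.9695 -0.0014]
 [-0.9695  0.2451  0.0013]
 [-0.0009  0.0016 -1.    ]]
jig tcp [-0.1201  0.0348]
```

View pics/s3.png

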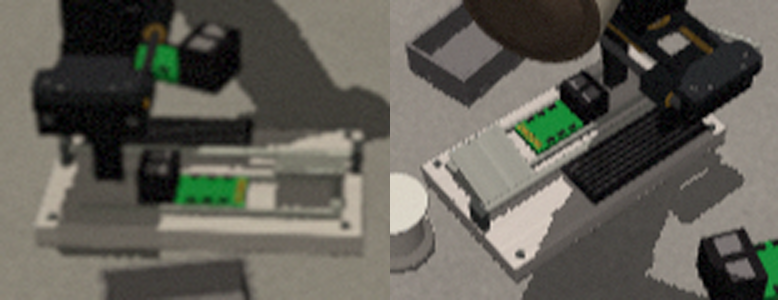

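View pics/w3.png

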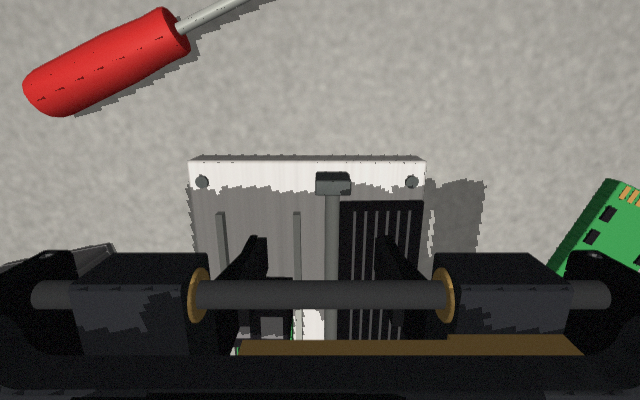

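The flap has lifted (z 33 mm, ~4 N), which I estimate at 0.36 rad. I'll press about 2.5 mm more, then start pushing.

>>> move_arm(motion=[0,0,0.03,0,0,0,-0.38,0,0,0.065,0,0,0,-0.38,0,0,0.065,0,0,0,-0.38,-0.05,0,0.065,0,0,0,-0.38,-0.12,0,0.065,0,0,0,-0.38,-0.19,0,0.065,0,0,0,-0.38,-0.26,0,0.065,0,0,0,-0.38,-0.32,0,0.065,0,0,0,-0.38,-0.38,0,0.065,0,0,0,-0.38,-0.44,0,0.065,0,0,0,-0.38,-0.5,0,0.065,0,0,0,-0.38,-0.56,0,0.065,0,0,0,-0.38,-0.6,0,0.065,0,0,0,-0.38,-0.6,0,0.065,0,0,0,-0.38])

```text
time_s: 5.33
tcp_pos: [0.5355, -0.0075, 0.0307]
ee_rot: [[-0.244, -0.97, -0.0], [-0.97, 0.244, 0.001], [-0.001, 0.001, -1.0]]
wrist_force: [-0.7, -3.0, 4.4]
gripper_width: 0.692
```

```bash
python3 look.py 4
```

```text
5.3333 [ 0.5355 -0.0075  0.0307] [-0.6988 -2.9654  4.3773] 0.6915495145984849
[[-0.2445 -0.9697 -0.0003]
 [-0.9697  0.2445  0.0011]
 [-0.001   0.0006 -1.    ]]
jig tcp [-0.0957  0.0343]
```

View pics/s4.png

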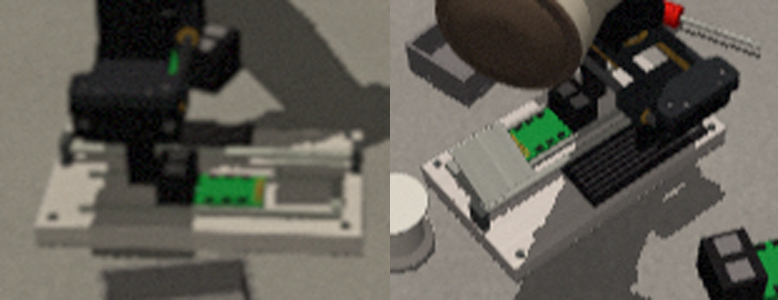

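Run:
```python
from station import imaging
from h import *
import cv2
np.set_printoptions(precision=1,suppress=True)
a=imaging.capture("scene")
cv2.imwrite("pics/z4.png",cv2.resize(a[180:240,280:370],None,fx=8.5,fy=8.5,interpolation=cv2.INTER_CUBIC))
p=imaging.camera_params("scene")
th=np.radians(75.87);R=np.array([[np.cos(th),-np.sin(th)],[np.sin(th),np.cos(th)]]);t=np.array([.5921,.0769])
# hinge y=42,z=32 ; lip lower edge shut at y0,z21.5 ; far edge corner y-16
for ang in(0,.3,.45,.55):
  for y in(-10,10):
    v=np.array([y-42,21.5-32]); c,s=np.cos(-ang),np.sin(-ang)
    q=np.array([c*v[0]-s*v[1],s*v[0]+c*v[1]])+[42,32]
    w=np.r_[R@np.array([0,q[0]/1e3])+t,q[1]/1e3]; uv=proj(p,w); print(ang,y,q,(uv-[280,180]+.5)*8.5)
```

```text
0 -10 [-10.   21.5] [433.1 324.4]
0 10 [10.  21.5] [437.2 279.7]
0.3 -10 [-10.8  37.3] [432.4 275.5]
0.3 10 [ 8.3 31.4] [436.6 252. ]
0.45 -10 [-9.4 45.2] [432.5 247.1]
0.45 10 [ 8.6 36.5] [436.5 235.3]
0.55 -10 [-7.8 50.2] [432.7 227.1]
0.55 10 [ 9.2 39.8] [436.6 223.4]
```

View pics/z4.png

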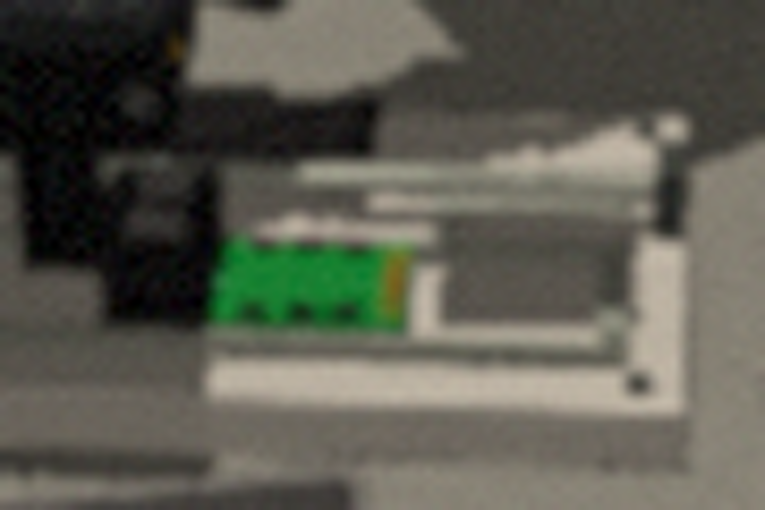

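The scene zoom shows the flap well up, with the lane behind it open as far as the stop. I'll keep pushing.

>>> move_arm(motion=[-0.05,0,0.01,0,0,0,-0.38,-0.12,0,0.01,0,0,0,-0.38,-0.19,0,0.01,0,0,0,-0.38,-0.26,0,0.01,0,0,0,-0.38,-0.33,0,0.01,0,0,0,-0.38,-0.4,0,0.01,0,0,0,-0.38,-0.47,0,0.01,0,0,0,-0.38,-0.54,0,0.01,0,0,0,-0.38,-0.61,0,0.01,0,0,0,-0.38,-0.68,0,0.01,0,0,0,-0.38,-0.75,0,0.01,0,0,0,-0.38,-0.82,0,0.01,0,0,0,-0.38,-0.89,0,0.01,0,0,0,-0.38,-0.95,0,0.01,0,0,0,-0.38,-1,0,0.01,0,0,0,-0.38,-1.05,0,0.01,0,0,0,-0.38,-1.1,0,0.01,0,0,0,-0.38,-1.14,0,0.01,0,0,0,-0.38,-1.14,0,0.01,0,0,0,-0.38])

```text
time_s: 7.12
tcp_pos: [0.5464, 0.0366, 0.0302]
ee_rot: [[-0.245, -0.97, -0.001], [-0.97, 0.245, 0.001], [-0.001, 0.001, -1.0]]
wrist_force: [-1.6, -3.3, 4.7]
gripper_width: 0.688
```

```bash
python3 look.py 5
cat > z.py <<'E'
import sys,cv2
from station import imaging
a=imaging.capture("scene");b=imaging.capture("side")
A=cv2.resize(a[180:240,280:370],(399,266),interpolation=cv2.INTER_CUBIC);B=cv2.resize(b[190:260,250:355],(399,266),interpolation=cv2.INTER_CUBIC)
cv2.imwrite(f"pics/z{sys.argv[1]}.png",cv2.hconcat([A,B]))
E
python3 z.py 5
```

```text
7.1167 [0.5464 0.0366 0.0302] [-1.6088 -3.3047  4.6734] 0.6880438073618125
[[-0.2448 -0.9696 -0.0009]
 [-0.9696  0.2448  0.0011]
 [-0.0009  0.0012 -1.    ]]
jig tcp [-0.0502  0.0345]
```

View pics/z5.png

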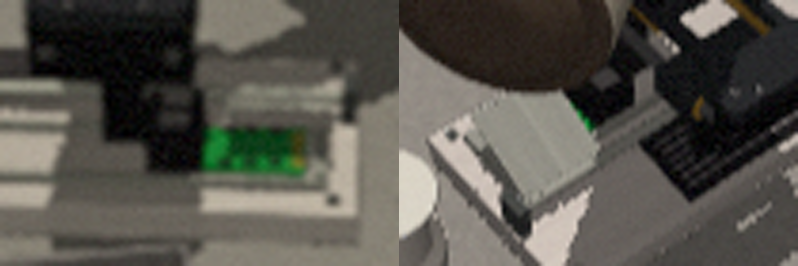

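The module is under the flap and about 4.5 mm short of home. I'll inch forward until the force rises.

>>> move_arm(motion=[-0.03,0,0,0,0,0,-0.38,-0.06,0,0,0,0,0,-0.38,-0.09,0,0,0,0,0,-0.38,-0.11,0,0,0,0,0,-0.38,-0.11,0,0,0,0,0,-0.38])

```text
time_s: 7.78
tcp_pos: [0.5468, 0.0396, 0.0302]
ee_rot: [[-0.246, -0.969, -0.003], [-0.969, 0.246, -0.0], [0.001, 0.002, -1.0]]
wrist_force: [-2.0, -7.5, 5.6]
gripper_width: 0.688
```

>>> move_arm(motion=[-0.02,0,0,0,0,0,-0.38,-0.04,0,0,0,0,0,-0.38,-0.04,0,0,0,0,0,-0.38])

```text
time_s: 8.03
tcp_pos: [0.5467, 0.0397, 0.0303]
ee_rot: [[-0.247, -0.969, -0.004], [-0.969, 0.247, -0.002], [0.003, 0.004, -1.0]]
wrist_force: [-1.1, -8.9, 6.3]
gripper_width: 0.687
```

>>> move_arm(motion=[-0.03,0,0.01,0,0,0,-0.38,-0.06,0,0.01,0,0,0,-0.38,-0.08,0,0.01,0,0,0,-0.38,-0.08,0,0.01,0,0,0,-0.38])

```text
time_s: 8.37
tcp_pos: [0.5465, 0.04, 0.0302]
ee_rot: [[-0.25, -0.968, -0.007], [-0.968, 0.25, -0.006], [0.007, 0.006, -1.0]]
wrist_force: [-1.5, -13.6, 8.7]
gripper_width: 0.691
```

```bash
python3 look.py 6;python3 - <<'E'
from station import imaging
from h import *
import cv2
np.set_printoptions(precision=1,suppress=True)
a=imaging.capture("scene")
cv2.imwrite("pics/z6.png",cv2.resize(a[185:235,310:370],None,fx=12,fy=12,interpolation=cv2.INTER_CUBIC))
p=imaging.camera_params("scene")
th=np.radians(75.87);R=np.array([[np.cos(th),-np.sin(th)],[np.sin(th),np.cos(th)]]);t=np.array([.5921,.0769])
for n,x,y,z in(("tip",42,-18,28),("tip",42,18,28),("stoptop",42,-18,28),("blkfront",-8,-18,50),("blkrear",-36,-18,50),("wallend",50,-20,26),("corner",65,-39.5,20)):
    print(n,x,y,(proj(p,np.r_[R@np.array([x,y])/1e3+t,z/1e3])-[310,185]+.5)*12)
E
```

```text
8.3667 [0.5465 0.04   0.0302] [ -1.5214 -13.5723   8.7089] 0.6911618707208607
[[-0.2498 -0.9683 -0.0073]
 [-0.9683  0.2498 -0.0055]
 [ 0.0072  0.0057 -1.    ]]
jig tcp [-0.0469  0.0352]
tip 42 -18 [482.4 400.8]
tip 42 18 [486.3 287.2]
stoptop 42 -18 [482.4 400.8]
blkfront -8 -18 [202.9 292.7]
blkrear -36 -18 [ 46.2 288.7]
wallend 50 -20 [526.8 417.6]
corner 65 -39.5 [609.8 512.2]
```

View pics/z6.png

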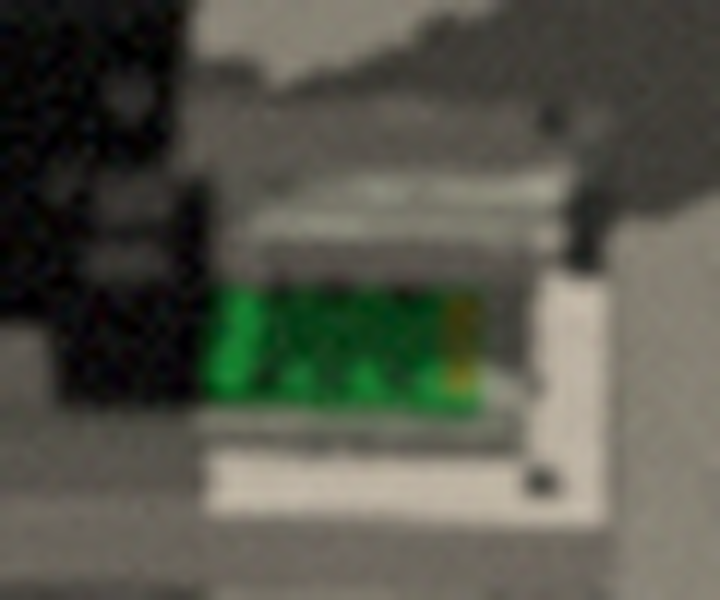

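View pics/w6.png

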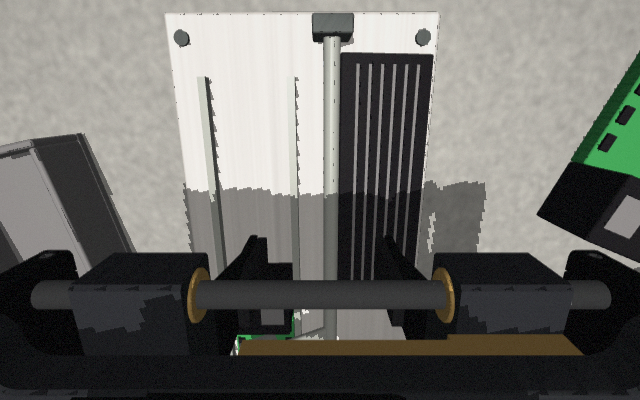

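The tongue end is at column ~481, against a predicted 482 for home. The force rises steeply (14 N) with no further travel, so it's at the stop. Next I'll back off 2 mm with the flap still held open, then rise slowly.

>>> move_arm(motion=[0.02,0,0,0,0,0,-0.38,0.04,0,0,0,0,0,-0.38,0.06,0,0,0,0,0,-0.38,0.06,0,0,0,0,0,-0.38,0.06,0,0,0,0,0,-0.38])

```text
time_s: 8.98
tcp_pos: [0.5467, 0.0388, 0.0304]
ee_rot: [[-0.249, -0.968, -0.005], [-0.968, 0.249, -0.004], [0.005, 0.004, -1.0]]
wrist_force: [-1.2, 3.3, 5.0]
gripper_width: 0.691
```

```bash
python3 look.py 7;python3 z.py 7
```

```text
8.9833 [0.5467 0.0388 0.0304] [-1.2333  3.2713  4.968 ] 0.6914495035462003
[[-0.2494 -0.9684 -0.0052]
 [-0.9684  0.2494 -0.0041]
 [ 0.0053  0.004  -1.    ]]
jig tcp [-0.048   0.0347]
```

View pics/z7.png

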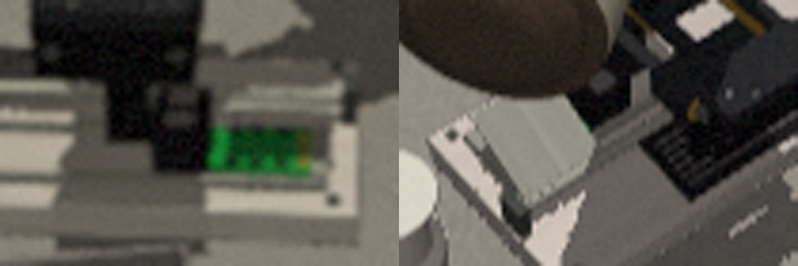

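>>> move_arm(motion=[0.03,0,0,0,0,0,-0.38,0.06,0,0,0,0,0,-0.38,0.06,0,0,0,0,0,-0.38,0.06,0,-0.05,0,0,0,-0.38,0.06,0,-0.1,0,0,0,-0.38,0.06,0,-0.15,0,0,0,-0.38,0.06,0,-0.2,0,0,0,-0.38,0.06,0,-0.25,0,0,0,-0.38,0.06,0,-0.3,0,0,0,-0.38,0.06,0,-0.4,0,0,0,-0.38,0.06,0,-0.5,0,0,0,-0.38,0.06,0,-0.7,0,0,0,-0.38,0.06,0,-1,0,0,0,-0.38,0.06,0,-1.4,0,0,0,-0.38,0.06,0,-1.9,0,0,0,-0.38,0.06,0,-2.4,0,0,0,-0.38,0.06,0,-2.8,0,0,0,-0.38,0.06,0,-3,0,0,0,-0.38,0.06,0,-3,0,0,0,-0.38])

```text
time_s: 10.82
tcp_pos: [0.5478, 0.0368, 0.1529]
ee_rot: [[-0.249, -0.968, -0.001], [-0.968, 0.249, -0.003], [0.003, 0.0, -1.0]]
wrist_force: [0.4, 0.2, -0.3]
gripper_width: 0.688
```

```bash
python3 look.py 8;python3 z.py 8
```

```text
10.8167 [0.5478 0.0368 0.1529] [ 0.3818  0.2347 -0.2861] 0.6876309735023345
[[-0.2492 -0.9685 -0.0009]
 [-0.9684  0.2492 -0.0033]
 [ 0.0034  0.0001 -1.    ]]
jig tcp [-0.0497  0.0331]
```

View pics/z8.png

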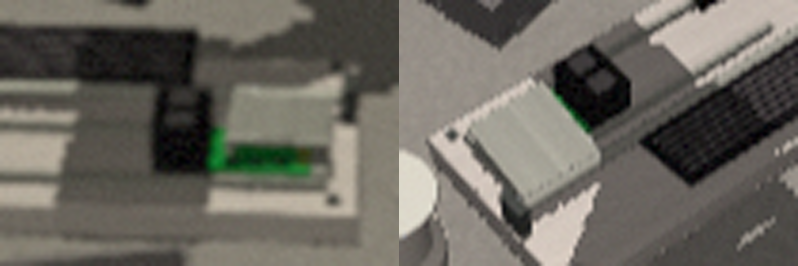

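View pics/w8.png

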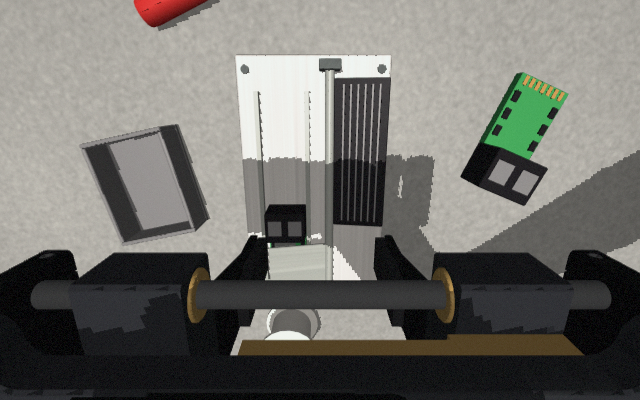

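>>> move_arm(motion=[0,0,-0.4,0,0,0,-0.38,-0.4,0,-0.9,0,0,0,-0.38,-0.8,0,-1.2,0,0,0,-0.38,-1.2,0,-1.2,0,0,0,-0.38,-1.2,0,-1.2,0,0,0,-0.38,-1.2,0,-1.2,0,0,0,-0.38])

```text
time_s: 11.57
tcp_pos: [0.5575, 0.0837, 0.195]
ee_rot: [[-0.249, -0.969, -0.011], [-0.969, 0.249, -0.006], [0.009, 0.009, -1.0]]
wrist_force: [0.9, -0.6, 0.3]
gripper_width: 0.691
```

```bash
python3 look.py 9; python3 -c "
import cv2
im=cv2.imread('pics/w9.png');cv2.imwrite('pics/w9x.png',cv2.resize(im[0:260,140:540],None,fx=2,fy=2,interpolation=cv2.INTER_CUBIC))"
```

```text
11.5667 [0.5575 0.0837 0.195 ] [ 0.8859 -0.6254  0.2667] 0.6910394581822573
[[-0.2486 -0.9685 -0.0113]
 [-0.9686  0.2487 -0.0061]
 [ 0.0087  0.0094 -0.9999]]
jig tcp [-0.0019  0.0352]
```

View pics/w9x.png

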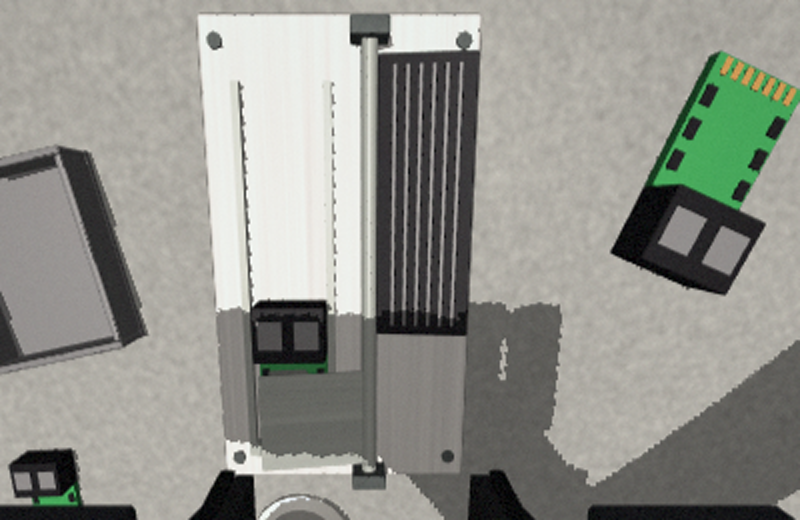

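Run:
```python
from h import *
import pickle
np.set_printoptions(precision=4,suppress=True)
p=pickle.load(open("w9.pkl","rb"))
f=lambda c:(140+c[0]/2-.25,c[1]/2-.25)
J=[(-.170,-.0395),(-.170,.0955),(.065,-.0395),(.065,.0955)]
W=[ray(p,f(c),.02) for c in[(198,14),(480,14),(226,471),(460,473)]]
th,t,e=fit(J,W);print(np.degrees(th),t,e)
R=np.array([[np.cos(th),-np.sin(th)],[np.sin(th),np.cos(th)]])
for n,c,z in[("rear top",(253,304),.05),("rear topR",(327,304),.05),("front top",(255,363),.05),("front topR",(327,362),.05),("wall end",(236,81),.026),("wall end2",(328,81),.026),("flapfront",(262,376),.033)]:
    print(n,R.T@(ray(p,f(c),z)[:2]-t))
```

```text
75.58460606224327 [0.5927 0.0758] [[-0.0008  0.0022]
 [ 0.0019  0.0009]
 [-0.0013 -0.0022]
 [ 0.0002 -0.0009]]
rear top [-0.037  -0.0141]
rear topR [-0.037   0.0215]
front top [-0.0078 -0.0145]
front topR [-0.0083  0.0211]
wall end [-0.1387 -0.021 ]
wall end2 [-0.1388  0.0224]
flapfront [ 0.0032 -0.0139]
```

The block's front measures jig x -8 mm (home -8) and its rear -37 mm (home -36), within the measuring error. The flap rests on the tongue, and nothing touches the robot.

```bash
python3 -c "
from station import r
print(r.finish_job())"
```

```text
the job is handed in; nothing more can be done
None
```

The module is loaded fully home and the flap has closed onto its tongue. I handed the job in at about 11.6 s.

- **Sequence:** One fingertip pressed the treadle to about 0.46 rad, estimated from fingertip height. With the flap held open, the other finger pushed the module about 60 mm along the lane to the end stop. I then backed off about 2–3 mm, let the flap down slowly and moved clear.
- **At the stop:** The pushing force rose to about 14 N with almost no further travel. The tongue end was at the column predicted for home in the scene image.
- **Last checks:** After release, the wrist camera put the block's front at jig x = -8 mm (home -8) and its rear at -37 mm (home -36). The 1 mm difference at the rear is within the roughly 2 mm calibration error. The flap rests on the tongue, and the wrist force is about zero.
- **Bystanders:** The arm did not go near the reel, bin or screwdriver, and they showed no movement in the pictures, though I did not measure their positions.

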